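# Shut the microcentrifuge and start the run

## Robot

A 6-joint arm with a two-finger parallel gripper is mounted at the origin on the work surface. World frame = base frame: x ahead of the robot, y to its left, z up, the work surface at z = 0. Lengths are in m, angles in rad, forces in N, time in s.
With the tool pointing down it reaches from about 0.3 to 0.825 m from the base axis. Payload 5.4 kg.
Tool frame: the origin (TCP) lies at the very end of the fingers, on their centre line; the grasp point (between the pads) lies 19 mm behind it; z points along the fingers, x is the direction in which the jaws open and shut, and the axes are right-handed (so a half turn about z gives the same grasp; the last joint's range is limited). The gripper opens to 92 mm and grips with 3 to 60 N. Pads are 20 mm wide; open, the fingers measure 128 mm over their backs; the gripper's body (75 mm by 189 mm) begins 69 mm behind the grasp point.
Start: joints at [0.96, 0.158, 1.597, -0, 1.386, -0.21], TCP at [0.224, 0.529, 0.215] pointing down, gripper open.
Joint ranges: [-2.91, 2.91], [-0.94, 2.29], [0.18, 2.7], [-1.29, 4.43], [0.17, 2.64], [-3, 3]. Speed limits (rad/s): [2.57, 2.57, 3.14, 3.14, 3.14, 3.14].

## Interface

Orientations are given as a rotation vector (axis times angle).
In Python, from workcell import bot gives the robot as it stands. Calls block until the motion is done:
- bot.goto(position, orientation): joint-space move of the TCP to a pose.
- bot.line_to(position, rot=None, max_speed=0.15): straight line of the TCP; rot=None keeps the orientation; max_speed is the mean speed in m/s.
- bot.set_joints(angles): joint-space move.
- bot.set_gripper(opening, newtons=None): opening from 0.0 (shut) to 1.0 (fully open); newtons is the grip in N (None keeps the last); returns when the fingers have stopped.
- bot.hold(seconds).
- bot.inverse_kinematics(position, orientation): joint angles nearest the present ones, or None.
- bot.read_camera(name): name is "side" or "top" or "wrist"; returns a dict with "pixels" (480x640x3 uint8, blue, green, red), "fx", "fy", "cx", "cy" (pixels), "k1" (the pictures are not rectified: a ray, as slopes to the right and down, at radius r is drawn at 1 + k1 r^2 times it, then the intrinsics apply), "R" (3x3) and "t" (3): a world point X has camera coordinates R X + t. Camera axes: x right, y down, z forward; pixel columns grow to the right and rows downward; lengths in m; the calibration is good to about 2 mm. A picture is of the moment at which its call begins. There is no depth.
A pose or a line that the arm cannot do raises bot.MotionError and nothing moves.
- bot.job_done(): hands the job in, once; it reports no verdict.
Readings, each from a call of its own:
- bot.current_clock(): time.
- bot.current_joints(): joint angles.
- bot.current_joint_vel(): joint speeds.
- bot.current_effort(): joint torques, N m.
- bot.current_ee_pos(): TCP position.
- bot.current_tool_rot(): TCP orientation.
- bot.current_contact_force(): force on the tool from outside, world axes, zero at the start.
- bot.current_ft_torque(): the same for the moment, N m.
- bot.current_opening(): opening from 0.0 (shut) to 1.0 (fully open).
Only numpy, scipy, OpenCV 4.12 (cv2) and the standard library are available. Lean on these libraries where they do the work, as an engineer would, in place of code of your own. Each camera call takes 0.05 s, during which the arm holds its last target. There are 200 camera calls.

## Task

The tubes are loaded: with the fingertips, push the microcentrifuge's open lid down from its outer side until it is fully shut, without slamming it, and then press the larger round key (start) on the front deck all the way down and let it come back up. Leave the small key alone, do not touch the lid's inner face, and do not grip, lift, drag or tip the machine; keep the bottles and the tube rack where they stand.

Things in the scene. Friction and masses are not known exactly. Their poses are not given: they have to be found in the camera images.
- centrifuge: Off-white benchtop microcentrifuge, a loose 4 kg box on rubber feet: 210 mm (x, front to back) x 200 mm (y) x 115 mm high to its flat top deck. Origin: centre of its underside, on the table; z up, x from its front (keys) to its back (hinge), y to the left as the robot sees it. A well with a metal rotor lies under the lid. Turned up to 0.45 rad either way.
- lid_hinge (a point): Point on the lid's hinge axis, half way along it, at x = +78 mm, z = 115 mm in the machine's frame (level with the deck). The hinge axis runs along the machine's y.
- lid (a joint): Angle of the lid, rad: 0 = shut, lying on the deck; it grows as the lid's front edge rises towards the back; stop at 1.45; about 0.75 to 1.25 at the start. Lid mass 0.24 kg. A friction hinge (about 0.25 N m) holds it wherever it is left; pushing it takes 1 to 4 N near the front edge.
- lid_edge (a point): Middle of the front edge, on the outer face, of the lid: a plain grey plate from 3 to 128 mm from the hinge axis, 180 mm wide (a 50 mm wide lip in the middle of its front edge reaches to 136 mm). Its outer face (the top when shut) lies 15 mm from the plane through the hinge axis, its inner face 1 mm.
- lid_liner: White liner with a black seal ring on the lid's inner face (112 x 166 mm), moves with the lid; not to be touched. Its origin lies on the hinge axis.
- start_key (a joint): Travel of the start key, m: 0 = up, 0.005 = fully down. It springs back when let go; it moves straight down into the deck and takes about 1.5 N to start and 5 N to reach the stop.
- start_key_top (a point): Centre of the top of the start key: the larger grey round key, 24 mm across, standing 9 mm above the front deck, at x = -80 mm, y = -58 mm, z = 124 mm in the machine's frame (right of the black display as the robot sees it). Its centre is 30 mm from the front edge of the shut lid.
- release_key (a joint): Travel of the small lid-release key, m, 0 = up, 0.005 = down; not to be pressed.
- release_key_top (a point): Centre of the top of the small grey round key, 12 mm across, standing 9 mm above the front deck at x = -80 mm, y = +58 mm (left of the display).
- reagent_bottle: Glass bottle with a screw cap, 66 mm across, 135 mm tall, 0.35 kg; origin at the centre of its underside. Stays where it is.
- tube_rack: White rack of capped tubes, 120 x 60 mm, 100 mm tall, 0.3 kg; origin at the centre of its underside. Stays where it is.
- wash_bottle: Wash bottle with a bent spout (reaching 48 mm from the middle along its -x), 60 mm across, 178 mm tall, 0.25 kg; origin at the centre of its underside. Stays where it is.
Things that resemble listed ones, but are neither listed nor needed, are in the scene too. What is shaped like the tube_rack but brown or pink is not meant.

How it is judged:
By the outcome, as a careful person would: the job done as asked, in the order asked, and still so for the second after the job is handed in, with the robot touching nothing.
It also fails if it takes over 45 s, if anything falls off the work surface, if the arm or the gripper's body presses on something with over 40 N, if the wrist force passes 120 N, or if a joint passes its speed limit or range.

## Working session

There is one attempt and no reset: what is moved stays moved. The work goes in short steps, each a Python script; the robot and the scene stay as the last script left them, time stands still between calls to the robot, and variables do not carry over. Pictures are saved under pics/ and viewed, about 8 in all and at most 12, crops included, and the job is handed in when it is done.

```bash
mkdir -p pics; ls; python3 - <<'E'
from workcell import bot
import cv2
for n in("top","side"):
    c=bot.read_camera(n); cv2.imwrite(f"pics/{n}0.png",c["pixels"]); print(n,{k:v for k,v in c.items() if k!="pixels"})
print(bot.current_clock(),bot.current_tool_rot())
E
```

```text
pics
top {'fx': 581.5572783776528, 'fy': 581.5572783776528, 'cx': 314.43892454172374, 'cy': 249.17533706988533, 'k1': -0.01098875678563362, 'R': array([[-0.02622597, -0.99961267, -0.00931195],
       [-0.98431621,  0.02744802, -0.17426473],
       [ 0.17445283,  0.00459565, -0.98465481]]), 't': array([0.01481883, 0.59368683, 1.03592458])}
side {'fx': 565.7077284838023, 'fy': 565.7077284838023, 'cx': 318.8435959607643, 'cy': 236.72408994317288, 'k1': -0.1858685490446371, 'R': array([[ 0.77328133, -0.63375317, -0.01982201],
       [-0.47781161, -0.56188712, -0.67526212],
       [ 0.41681178,  0.53163878, -0.73731144]]), 't': array([-0.48024709,  0.35353102,  0.91499282])}
0.1 [ 2.61867389e+00  1.73442393e+00 -2.45282266e-03]
```

View pics/top0.png

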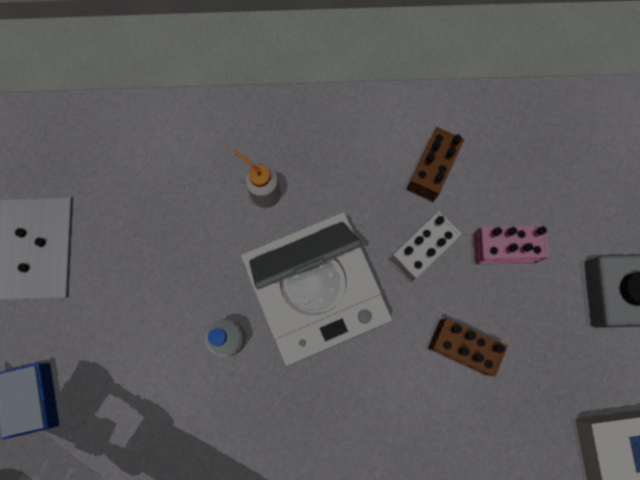

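View pics/side0.png

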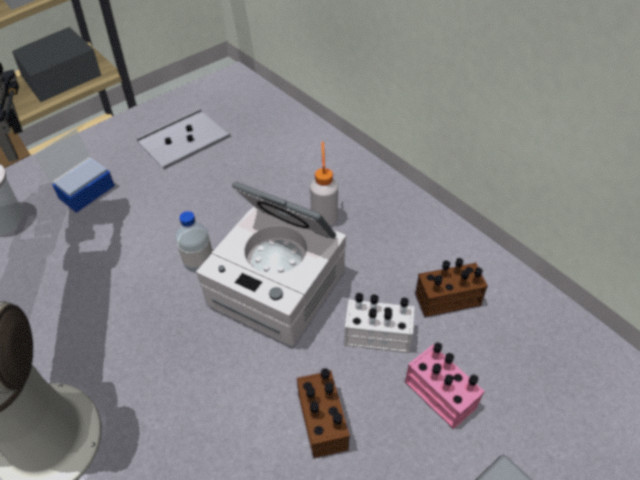

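The centrifuge is near (317,290) in the top view and (272,260) in the side view, with the lid open. I'll enlarge both.

```bash
python3 - <<'E'
import cv2
a=cv2.imread("pics/top0.png")[205:370,190:410]; b=cv2.imread("pics/side0.png")[170:345,170:370]
f=lambda i,s:cv2.convertScaleAbs(cv2.resize(i,None,fx=s,fy=s,interpolation=cv2.INTER_CUBIC),alpha=1.5)
cv2.imwrite("pics/top1.png",f(a,3.5)); cv2.imwrite("pics/side1.png",cv2.resize(f(b,3.4),None,fx=1,fy=1))
E
```

```text
(no output)
```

View pics/top1.png

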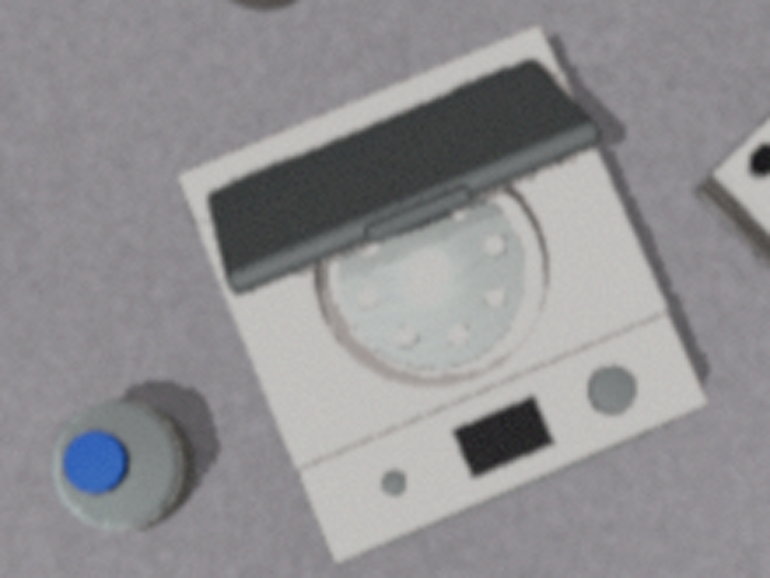

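View pics/side1.png

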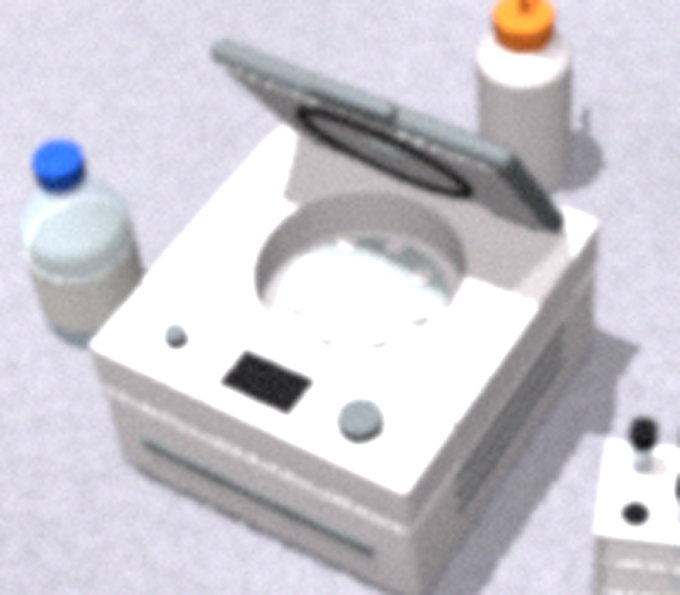

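The two views give the same features: corners, keys and lid front edge. I'll fit x, y, yaw and lid angle from them together.

```bash
cat > h.py <<'E'
import numpy as np, cv2
from workcell import bot
from scipy.optimize import least_squares
from scipy.spatial.transform import Rotation as Rn
def proj(c,X):
    p=np.atleast_2d(X)@c["R"].T+c["t"]; s=p[:,:2]/p[:,2:]; s=s*(1+c["k1"]*(s**2).sum(1))[:,None]
    return s*[c["fx"],c["fy"]]+[c["cx"],c["cy"]]
def world(q,P):
    c,s=np.cos(q[2]),np.sin(q[2]); return np.atleast_2d(P)@np.array([[c,-s,0],[s,c,0],[0,0,1]]).T+[q[0],q[1],0]
def lid(th,r,y,h=.015): return [.078-r*np.cos(th)+h*np.sin(th),y,.115+r*np.sin(th)+h*np.cos(th)]
def rot(yaw): # tool down, tool x along machine +-y
    return lambda sg:Rn.from_matrix(np.column_stack([[-sg*np.sin(yaw),sg*np.cos(yaw),0],[sg*np.cos(yaw),sg*np.sin(yaw),0],[0,0,-1]])).as_rotvec()
E
cat > fit.py <<'E'
from h import *
T=bot.read_camera("top");S=bot.read_camera("side")
B=[[.105,.1,.115],[.105,-.1,.115],[-.105,-.1,.115],[-.105,.1,.115],[-.08,-.058,.124],[-.08,.058,.124]]
o=lambda a,s,off:(np.array(a)+.5)/s-.5+off
t=o([[180,178],[542,27],[706,402],[336,562],[612,389],[394,482],[234,272],[585,124],[240,292],[598,135]],3.5,[190,205])
s=o([[598,222],[407,495],[92,345],[361,418],[176,335],[222,40],[508,152]],3.4,[170,170])
L=lambda q:[lid(q[3],.128,.09),lid(q[3],.128,-.09),lid(q[3],.128,.09,.001),lid(q[3],.128,-.09,.001)]
def f(q): return np.vstack([proj(T,world(q,B+L(q)))-t, proj(S,world(q,[B[1],B[2],B[3],B[4],B[5]]+L(q)[:2]))-s]).ravel()
r=least_squares(f,[.57,.03,.3,.9],loss="soft_l1"); print(r.x); print(f(r.x).reshape(-1,2).round(1).tolist())
q=r.x; np.save("q.npy",q)
for r_,th in((.11,q[3]),(.11,0)):
    for sg in(1,-1):
        p=world(q,lid(th,r_,0))[0]; print(p.round(3),bot.inverse_kinematics(p,rot(q[2])(sg)),bot.inverse_kinematics(p+[0,0,.12],rot(q[2])(sg)))
E
python3 fit.py
```

```text
[ 5.15443077e-01 -7.49374574e-04  3.71305055e-01  1.07105718e+00]
[[-1.5, -1.1], [-0.6, -0.9], [0.8, 1.2], [-0.9, 1.3], [-0.1, 0.7], [-0.5, 0.7], [-3.6, 1.2], [3.5, -1.2], [-1.9, 3.2], [2.6, 3.6], [2.4, 0.1], [1.1, 0.5], [-0.1, 0.4], [1.0, -0.0], [1.0, -0.6], [0.2, -1.5], [4.1, -0.7]]
[0.551 0.013 0.219] [-0.19523839  0.09462976  1.65871369  0.          1.38824921 -2.13733977] [-0.19523839  0.04521777  1.4770683   0.          1.61930658 -2.13733977]
[0.551 0.013 0.219] [-0.19523839  0.09462976  1.65871369  0.          1.38824921  1.00425289] [-0.19523839  0.04521777  1.4770683   0.          1.61930658  1.00425289]
[ 0.486 -0.012  0.13 ] [-0.27484266  0.00977332  1.92974581  0.          1.20207352 -2.21694404] [-0.27484266 -0.10093051  1.79200204  0.          1.45052113 -2.21694404]
[ 0.486 -0.012  0.13 ] [-0.27484266  0.00977332  1.92974581  0.          1.20207352  0.92464861] [-0.27484266 -0.10093051  1.79200204  0.          1.45052113  0.92464861]
```

```bash
cat > push.py <<'E'
from h import *
q=np.load("q.npy"); R=rot(q[2])(-1)
P=lambda th,r=.11: world(q,np.array(lid(th,r,0))+[.010,0,0])[0]
bot.set_gripper(0.0,10)
p=bot.current_ee_pos(); bot.line_to([p[0],p[1],.36],max_speed=.25)
a=P(1.38); bot.goto([a[0],a[1],.36],R); bot.line_to(a,max_speed=.15)
F0=np.array(bot.current_contact_force()); print(bot.current_clock(),"F0",F0.round(2))
for th in np.r_[np.arange(1.3,.25,-.1),np.arange(.2,.0,-.05)]:
    bot.line_to(P(th),max_speed=.06); F=np.array(bot.current_contact_force())-F0
    e=np.array(bot.current_ee_pos())-P(th)
    print(round(th,2),round(bot.current_clock(),2),F.round(2),(e*1000).round(1))
    if np.linalg.norm(F)>12: print("stop");break
cv2.imwrite("pics/side2.png",cv2.resize(bot.read_camera("side")["pixels"][120:345,150:400],None,fx=2.6,fy=2.6))
E
python3 push.py
```

```text
5.5333 F0 [ 0.42 -0.1  -0.14]
1.3 5.83 [-1.63  0.81  0.12] [ 0.2 -0.1  0.8]
1.2 6.17 [0.12 0.61 0.3 ] [-0.1 -0.   0. ]
1.1 6.5 [-0.85 -0.75  0.41] [-0.1 -0.  -0.1]
1.0 6.83 [-0.48 -0.47 -0.21] [-0.2 -0.1  0. ]
0.9 7.17 [-1.12 -0.39  0.93] [-0.4 -0.1 -0.2]
0.8 7.5 [-0.34 -0.49 -0.29] [-0.4 -0.1 -0.3]
0.7 7.83 [-1.09 -0.38  0.11] [-0.5 -0.1 -0.4]
0.6 8.17 [-1.13 -0.18 -0.25] [-0.6 -0.1 -0.5]
0.5 8.5 [-0.26  0.31  0.22] [-0.6 -0.  -0.6]
0.4 8.83 [-0.46  0.51  1.12] [-0.6 -0.  -0.6]
0.3 9.17 [-0.    1.66 -0.07] [-0.6  0.  -0.6]
0.2 9.5 [-0.24  0.02  0.07] [-0.6  0.1 -0.7]
0.15 9.75 [-0.83 -0.28 -0.19] [-0.3  0.  -0.4]
0.1 10.0 [-0.73 -0.27  0.21] [-0.4  0.1 -0.5]
0.05 10.25 [-0.42 -0.63  0.82] [-0.4  0.1 -0.5]
```

View pics/side2.png

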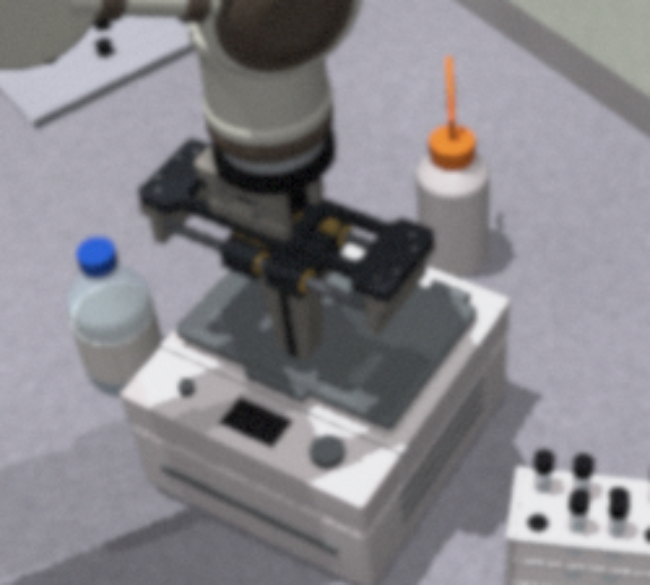

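The lid is nearly shut, with the fingertips on its outer face near the front edge (300,350). I'll step down gently until the force rises.

```bash
cat >> h.py <<'E'
def force(n=6):
    a=[]
    for _ in range(n): bot.hold(.02); a.append(bot.current_contact_force())
    return np.mean(a,0)
E
python3 - <<'E'
from h import *
for i in range(16):
    p=np.array(tgt) if i else np.array(bot.current_ee_pos())
    tgt=p-[0,0,.001]; bot.line_to(tgt,max_speed=.02); F=force()
    print(i,round(bot.current_clock(),2),F.round(1),round(tgt[2],4),round(bot.current_ee_pos()[2],4))
    if F[2]>9: break
E
```

```text
0 10.65 [ 0.  -0.4  0.2] 0.1342 0.1342
1 11.0 [-0.2  0.1  0.2] 0.1332 0.1332
2 11.35 [ 0.  -0.1  0.4] 0.1322 0.1322
3 11.7 [0.1 0.  0.1] 0.1312 0.1311
4 12.05 [-0.7 -0.   2.3] 0.1302 0.1303
5 12.4 [-3.9  0.5  9. ] 0.1292 0.1303
```

Firm contact at z=0.1303, where 0.130 was expected, so the lid is shut. I'll lift off, move above the key and check.

```bash
python3 - <<'E'
from h import *
q=np.load("q.npy"); R=rot(q[2])(-1)
p=np.array(bot.current_ee_pos()); bot.line_to(p+[0,0,.08],max_speed=.12)
# aside (rearward/up) for a clear view
bot.line_to(p+[0.04,.1,.2],max_speed=.25)
c=bot.read_camera("side")
k=world(q,[[-.08,-.058,.124],[-.08,.058,.124],[-.105,-.1,.115],[-.105,.1,.115],[-.05,-.09,.13],[-.05,.09,.13]])
uv=proj(c,k); im=cv2.resize(c["pixels"][170:345,170:370],None,fx=3.4,fy=3.4,interpolation=cv2.INTER_CUBIC)
for u in uv: cv2.drawMarker(im,tuple(int(v) for v in (u-[170,170]+.5)*3.4),(0,0,255),0,12,1)
cv2.imwrite("pics/side3.png",im); print(k[0],bot.current_clock())
E
```

```text
[ 0.46193895 -0.08382349  0.124     ] 14.0667
```

View pics/side3.png

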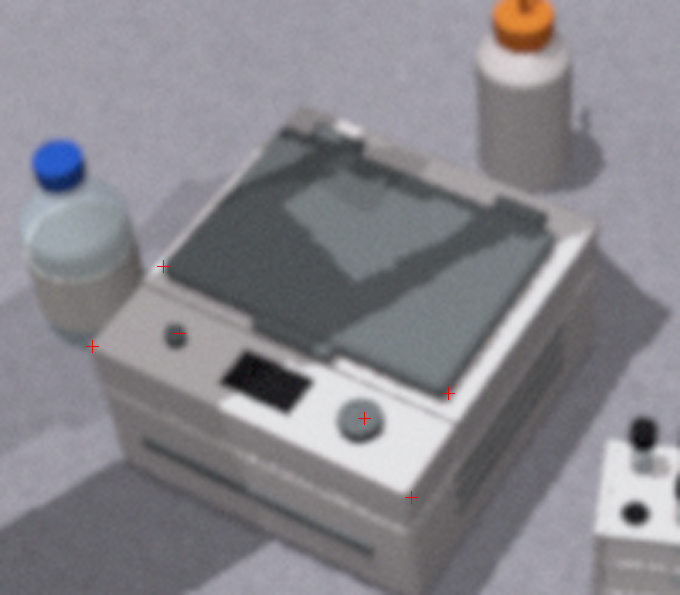

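The lid lies flat and shut, the machine hasn't moved, and the predicted key centre is within about 1 mm of the image at (361,419). Next I'll press the start key.

```bash
python3 - <<'E'
from h import *
q=np.load("q.npy"); R=rot(q[2])(-1); k=world(q,[-.081,-.058,.124])[0]
bot.goto(k+[0,0,.12],R); bot.line_to(k+[0,0,.008],max_speed=.12)
F0=force(10); print(bot.current_clock(),F0.round(2)); z=k[2]+.003
for i in range(14):
    bot.line_to([k[0],k[1],z],max_speed=.02); F=force()-F0
    print(round(bot.current_clock(),2),F.round(1),round(z,4),round(bot.current_ee_pos()[2],4))
    if F[2]>11: break
    z-=.001
bot.hold(.2); bot.line_to(k+[0,0,.008],max_speed=.03); bot.line_to(k+[0,0,.12],max_speed=.15)
bot.line_to(k+[.06,.16,.2],max_speed=.25)
bot.hold(.3); print(force().round(2),bot.current_clock())
cv2.imwrite("pics/side4.png",cv2.resize(bot.read_camera("side")["pixels"][170:345,170:370],None,fx=3.4,fy=3.4,interpolation=cv2.INTER_CUBIC))
E
```

```text
16.1667 [-0.14 -0.27  0.08]
16.67 [ 0.5 -0.1 -0.1] 0.127 0.127
17.02 [ 0.1  0.2 -0.1] 0.126 0.126
17.37 [ 0.1  0.5 -0.2] 0.125 0.125
17.72 [0.  0.1 1.4] 0.124 0.1242
18.07 [0.5 0.3 2.4] 0.123 0.1232
18.42 [ 0.7 -0.4  2.5] 0.122 0.1222
18.77 [1.1 0.  3.8] 0.121 0.1212
19.12 [ 1.1 -0.   4.3] 0.12 0.1202
19.47 [0.4 0.5 6.2] 0.119 0.1193
19.82 [-2.6  1.1 12.6] 0.118 0.1192
[-0.3   0.27 -0.07] 22.8417
```

View pics/side4.png

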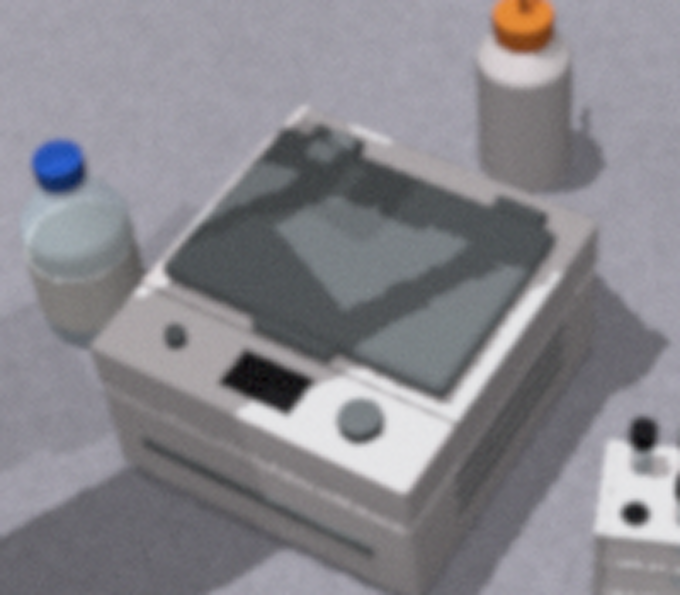

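The lid is shut, the start key at (361,419) is back up, and the machine, bottles and rack are where they were. Handing in.

```bash
python3 -c "
from workcell import bot
bot.job_done(); print(bot.current_clock())"
```

```text
the job is handed in; nothing more can be done
the job is handed in; nothing more can be done
```

The job is handed in: the lid is shut, and the start key was pressed to its stop and has come back up.

- **Lid:** I pushed it down with the closed fingertips on its outer face at 0.06 m/s or less. The last millimetres went in 1 mm steps, until 9 N built up at z = 0.1303 m (0.130 expected when shut).
- **Start key:** It met the finger at z ≈ 0.124 m and hit its stop at 0.1192 m, about 5 mm of travel. The peak force was 12.6 N, and then I released it.
- **Last checks:** The final picture shows the lid flat and the key up. The centrifuge, both bottles and the part of the rack in view look unmoved. The arm was clear, with only noise on the force reading. About 23 s of the 45 s had passed.
- **What disagreed:** In the pose fit, the lid's front corners were off by 2 to 4 pixels. The starting lid angle of 1.07 rad was therefore only approximate, so I started the push well behind the lid. Force readings during the main push were within noise (about 1 N), so only the closing contact was clearly measured.

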